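# Find the loose inspection cover and press it home

### The job

One of the four round inspection covers on the engine casting is not clipped in and rocks about its orange rib: press the covers lightly near the edge, to one side of the rib, until you find the one that rocks, then press that one firmly down on its middle until it is fully home and no longer rocks. Use only a light touch on the seated covers, since leaning on them ruins their rubber rings. Do not pull any cover up, leave the tools and parts standing around where they are, and finish clear of everything.

Things in the scene. Friction and masses are not known exactly. Their poses are not given: they have to be found in the camera images.
- cover_a (a point): One of four identical round black covers, 68 mm across, on the engine casting, flat top about 95 mm above the bench (heights differ by a few mm). The point is the centre of the flat top and moves with the cover. Own z: up. Own x: along the orange rib across its middle (60 mm long, 8 mm wide, 4 mm higher than the flat top). All look alike and level at the start; only pressing shows which is loose.
- seat_a (a joint): How far cover_a has been pushed down into its seat since the start, m (ring squash not counted). 0 at the start for every cover, negative if pulled up. A seated cover stays at 0. The loose one goes to 0.0035 when home: about 17 N on the middle of its rib, once its ring is fully squashed, so the rib is then 8.5 mm down; it stops hard, and stays home when let go.
- cover_b (a point): One of four identical round black covers, 68 mm across, on the engine casting, flat top about 95 mm above the bench (heights differ by a few mm). The point is the centre of the flat top and moves with the cover. Own z: up. Own x: along the orange rib across its middle (60 mm long, 8 mm wide, 4 mm higher than the flat top). All look alike and level at the start; only pressing shows which is loose.
- seat_b (a joint): How far cover_b has been pushed down into its seat since the start, m (ring squash not counted). 0 at the start for every cover, negative if pulled up. A seated cover stays at 0. The loose one goes to 0.0035 when home: about 17 N on the middle of its rib, once its ring is fully squashed, so the rib is then 8.5 mm down; it stops hard, and stays home when let go.
- cover_c (a point): One of four identical round black covers, 68 mm across, on the engine casting, flat top about 95 mm above the bench (heights differ by a few mm). The point is the centre of the flat top and moves with the cover. Own z: up. Own x: along the orange rib across its middle (60 mm long, 8 mm wide, 4 mm higher than the flat top). All look alike and level at the start; only pressing shows which is loose.
- seat_c (a joint): How far cover_c has been pushed down into its seat since the start, m (ring squash not counted). 0 at the start for every cover, negative if pulled up. A seated cover stays at 0. The loose one goes to 0.0035 when home: about 17 N on the middle of its rib, once its ring is fully squashed, so the rib is then 8.5 mm down; it stops hard, and stays home when let go.
- cover_d (a point): One of four identical round black covers, 68 mm across, on the engine casting, flat top about 95 mm above the bench (heights differ by a few mm). The point is the centre of the flat top and moves with the cover. Own z: up. Own x: along the orange rib across its middle (60 mm long, 8 mm wide, 4 mm higher than the flat top). All look alike and level at the start; only pressing shows which is loose.
- seat_d (a joint): How far cover_d has been pushed down into its seat since the start, m (ring squash not counted). 0 at the start for every cover, negative if pulled up. A seated cover stays at 0. The loose one goes to 0.0035 when home: about 17 N on the middle of its rib, once its ring is fully squashed, so the rib is then 8.5 mm down; it stops hard, and stays home when let go.
- engine: Fixed aluminium casting under the covers, 270 x 270 x 60 mm, a 36 mm high valley down its middle; origin under its middle. The loose cover rocks about its rib: 2 N on the flat top 24 mm from its centre along own +y or -y tilts it about 0.13 rad; let go, it springs back. Every cover also sinks straight on a rubber ring, 1 mm per 3 N, 5 mm at most, and springs back. A seated cover's ring is ruined at 4.5 mm (13 N).
- socket: Bystander, leave alone: steel socket, 24 mm across, 30 mm tall, standing in the valley of the casting amid the covers. Origin: centre of its underside.
- plug: Bystander, leave alone: white spark plug, 23 mm across, 42 mm tall, standing in the valley of the casting between the covers. Origin: centre of its underside.
- bolt: Bystander, leave alone: brass bolt, standing head down, 22 mm across, 30 mm tall, in the valley of the casting between the covers. Origin: centre of its underside.
- screwdriver: Bystander, leave alone: red-handled screwdriver lying on the green mat. Origin: centre of its underside.
- wrench: Bystander, leave alone: steel wrench lying on the green mat. Origin: centre of its underside.
- mug: Bystander, leave alone: blue mug, 80 mm across, 95 mm tall, on the green mat. Origin: centre of its underside.
- oilcan: Bystander, leave alone: can with a yellow band, 66 mm across, 150 mm tall, on the green mat. Origin: centre of its underside.

How it is judged:
By the outcome, as a careful person would: the job done as asked, in the order asked, and still so for the second after the job is handed in, with the robot touching nothing.
It also fails if it takes over 51 s, if anything falls off the work surface, if the arm or the gripper's body presses on something with over 40 N, if the wrist force passes 120 N, or if a joint passes its speed limit or range.

### The arm

A 7-joint arm with a two-finger parallel gripper is mounted at the origin on the work surface. World frame = base frame: x ahead of the robot, y to its left, z up, the work surface at z = 0. Lengths are in m, angles in rad, forces in N, time in s.
With the tool pointing down it reaches from about 0.425 to 0.925 m from the base axis. Payload 6.8 kg.
Tool frame: the origin (TCP) lies midway between the tips of the shut fingers; the grasp point (between the pads) lies 19 mm behind it; z points along the fingers, y is the direction in which the jaws open and shut (so a half turn about z gives the same grasp; the last joint's range is limited). The gripper opens to 85 mm and grips with 20 to 120 N. Pads are 22 mm wide; open, the fingers measure 114 mm over their backs; the gripper's body (76 mm by 85 mm) begins 54 mm behind the grasp point. The pads swing forward as they close: fully open they stand 13 mm farther back than shut.
Start: joints at [1.036, 0.477, 0.022, 1.555, -0.011, 1.109, -0.083], TCP at [0.279, -0.614, 0.195] pointing down, gripper open.
Joint ranges: [-2.96, 2.96], [-0.34, 2.1], [-1.41, 1.46], [0.24, 2.44], [-1.37, 4.51], [0.17, 1.92], [-2.96, 2.96]. Speed limits (rad/s): [2.39, 2.39, 3.14, 3.14, 3.14, 3.14, 3.14].

### API

Orientations are given as a rotation vector (axis times angle).
In Python, from bench import r, imaging gives the robot as it stands.
- The arm moves only by the tool jog_arm, never from a script. Its argument "rows" is a list of rows, each an object with "delta_rot": the turn, a rotation vector about the tool's x, y, z in degrees, a list of three; "xyz": the shift along the tool's x, y, z in cm, a list of three; "fingers": the closure, from 0 (fully open) to 1 (shut). A call has exactly 5 rows; each row is the pose to reach, as a shift and turn from the pose measured when the call began, along the tool's axes at that moment; what a row does not reach only later rows make up. A row lasts 1/12 s, in which the tool goes at most 41.7 mm and 7.16 degrees, less where a joint would pass 70% of its speed; a pose out of reach is approached as far as the arm can. A call with a gripper value outside its range is refused whole. The fingers move at their own pace and stop on an object; "grip_force" is the grip in N (left out, the last holds). Time passes only in rows, so rows that repeat a pose let the fingers close, or fill a call up. It gives the time, the measured TCP pose, the force and the opening at its end, in the units of the state.
- r.get_obs(): the state, without advancing time (a new reading comes with each control period).
- imaging.grab_frame(name): name is "scene" or "top" or "wrist"; returns the picture (480x640x3 uint8, blue, green, red); there is no depth.
- imaging.camera_info(name): a dict with "camera_matrix" (3x3 intrinsics, pixels), "k1" (the pictures are not rectified: a ray, as slopes to the right and down, at radius r is drawn at 1 + k1 r^2 times it, then the intrinsics apply), "xyz" and "attitude" of the camera in the world. Camera axes: x right, y down, z forward; pixel columns grow to the right and rows downward; lengths in m; the calibration is good to about 2 mm. A picture is of the moment at which its call begins: read the wrist's pose just before it. camera_info takes no time and is no camera call; for the wrist camera it gives the pose at the moment of the call.
- r.hand_in(): hands the job in, once; it reports no verdict.
Trained networks look in the newest picture that a camera, given by its name, has taken for a name from the list of things; names that differ only in an ending like _2 or _b are one class to them, and where a whole thing is asked for, a point or a joint stands for the part that bears it (a point fixed in the world has none). Each returns a list of dicts, best first, with "conf" (0 to 1); they miss things now and then, are a little off and sometimes report something else, mostly with a low value. They report only what shows in the picture. A call takes as long as a camera call.
- imaging.find_in(camera, query): "position" ([column, row] in pixels, amid what is visible of it).
- imaging.cut_out(camera, query): "region" (480x640 bool, what is visible of it) and "position" ([column, row] in pixels, amid what is visible of it).
- imaging.tip_of(camera, query): "position" ([column, row] in pixels: a listed point, or the origin of a listed thing).
The state is a dict: "clock": time; "joints": joint angles; "qvel": joint speeds; "tau": joint torques, N m; "tcp_pos": TCP position; "orientation": TCP orientation; "contact_force": force on the tool from outside, world axes, zero at the start; "moment": the same for the moment, N m; "grip_width": finger opening in m.
Only numpy, scipy, OpenCV 4.12 (cv2) and the standard library are available. Lean on these libraries where they do the work, as an engineer would, in place of code of your own. Each camera call takes 0.05 s, during which the arm holds its last target.

## Working session

There is one attempt and no reset: what is moved stays moved. The work goes in short steps, Python scripts to look and compute and a tool call to move; the robot and the scene stay as the last step left them, time stands still between calls to the robot, and variables do not carry over. Pictures are saved under pics/ and viewed, and the job is handed in when it is done.

Besides the shell and the picture viewer there is one more tool, called as name(argument=value, ...) on one line, values as JSON. jog_arm: Moves the arm, as the interface text tells. Its arguments: {"type":"object","properties":{"rows":{"type":"array","items":{"type":"object","properties":{"delta_rot":{"type":"array","items":{"type":"number"}},"xyz":{"type":"array","items":{"type":"number"}},"fingers":{"type":"number"}}}},"grip_force":{"type":"number"}},"required":["rows"]}

```bash
mkdir -p pics; ls; python3 - <<'E'
from bench import r, imaging
import cv2
o=r.get_obs(); print({k:o[k] for k in ['clock','tcp_pos','orientation','contact_force','grip_width']})
for n in ['top','scene']:
    cv2.imwrite(f'pics/{n}0.png',imaging.grab_frame(n))
    print(n,imaging.camera_info(n))
    for q in ['cover_a']:
        for d in imaging.tip_of(n,q): print(q,d)
    for q in ['cover_a','socket','plug','bolt','mug','oilcan','engine']:
        for d in imaging.find_in(n,q)[:4]: print(q,d)
E
```

```text
pics
{'clock': 0.0, 'tcp_pos': array([ 0.27913123, -0.61385739,  0.19361656]), 'orientation': array([-3.06859919e+00, -6.64935771e-01,  8.13086232e-04]), 'contact_force': array([0.42853569, 0.33993268, 0.82465245]), 'grip_width': 0.08524103715520752}
top {'camera_matrix': array([[508.18921246,   0.        , 317.34159621],
       [  0.        , 508.18921246, 237.44743953],
       [  0.        ,   0.        ,   1.        ]]), 'k1': -0.13752070060606067, 'xyz': array([ 0.43516543, -0.00509004,  1.08566288]), 'attitude': array([-2.18106493,  2.19432059, -0.10994494])}
cover_a {'position': [306.8, 199.2], 'conf': 0.96}
cover_a {'position': [262.1, 267.1], 'conf': 0.85}
cover_a {'position': [316.8, 261.3], 'conf': 0.84}
cover_a {'position': [251.0, 209.1], 'conf': 0.67}
cover_a {'position': [249.9, 209.4], 'conf': 0.86}
cover_a {'position': [305.9, 199.7], 'conf': 0.77}
cover_a {'position': [262.5, 269.7], 'conf': 0.72}
cover_a {'position': [316.2, 262.1], 'conf': 0.62}
socket {'position': [283.5, 240.3], 'conf': 0.58}
plug {'position': [241.4, 246.3], 'conf': 0.69}
mug {'position': [139.3
[... 593 characters left out ...]
4}
cover_a {'position': [359.8, 216.2], 'conf': 0.78}
cover_a {'position': [316.1, 204.8], 'conf': 0.68}
cover_a {'position': [361.9, 220.8], 'conf': 0.91}
cover_a {'position': [292.7, 233.1], 'conf': 0.88}
cover_a {'position': [340.3, 249.5], 'conf': 0.77}
cover_a {'position': [313.6, 207.9], 'conf': 0.6}
plug {'position': [344.6, 213.1], 'conf': 0.47}
bolt {'position': [311.4, 265.4], 'conf': 0.41}
mug {'position': [417.7, 189.5], 'conf': 0.92}
oilcan {'position': [251.9, 370.3], 'conf': 0.86}
oilcan {'position': [314.1, 204.5], 'conf': 0.62}
oilcan {'position': [340.4, 249.0], 'conf': 0.27}
engine {'position': [327.2, 257.3], 'conf': 0.97}
engine {'position': [363.7, 219.8], 'conf': 0.37}
```

```bash
cat > h.py <<'E'
from bench import r, imaging
import cv2, numpy as np
from scipy.spatial.transform import Rotation as R
def proj_ray(n,px,ci=None):
    ci=ci or imaging.camera_info(n); K=ci['camera_matrix']
    a=np.array([(px[0]-K[0,2])/K[0,0],(px[1]-K[1,2])/K[1,1]])
    u=a.copy()
    for _ in range(30): u=a/(1+ci['k1']*(u@u))
    return ci['xyz'], R.from_rotvec(ci['attitude']).apply([u[0],u[1],1])
def at_z(n,px,z,ci=None):
    o,d=proj_ray(n,px,ci); return o+d*(z-o[2])/d[2]
E
python3 - <<'E'
from h import *
for p in [(306.8,199.2),(262.1,267.1),(316.8,261.3),(251,209.1)]: print('top',at_z('top',p,.095).round(4))
for p in [(341.3,247.8),(293.2,228.4),(359.8,216.2),(316.1,204.8)]: print('scene',at_z('scene',p,.095).round(4))
a=cv2.imread('pics/top0.png')
cv2.imwrite('pics/top0c.png',cv2.resize(a[140:340,180:390],None,fx=3,fy=3,interpolation=cv2.INTER_CUBIC)[:600])
# rib orientation
hsv=cv2.cvtColor(a,cv2.COLOR_BGR2HSV)
m=cv2.inRange(hsv,(5,140,120),(22,255,255))
n,l,s,c=cv2.connectedComponentsWithStats(m)
for i in range(1,n):
    if s[i,4]>20:
        ys,xs=np.where(l==i); P=np.array([at_z('top',(x,y),.099)[:2] for x,y in zip(xs,ys)])
        v,e=np.linalg.eigh(np.cov(P.T)); d=e[:,1]
        print(c[i].round(1),s[i,4],P.mean(0).round(4),'len',(np.sqrt(v*12)).round(4),'deg',np.degrees(np.arctan2(d[1],d[0])).round(1))
E
```

```text
top [ 0.5928 -0.0028  0.095 ]
top [0.4598 0.0849 0.095 ]
top [ 0.4705 -0.0217  0.095 ]
top [0.5738 0.107  0.095 ]
scene [ 0.5948 -0.0086  0.095 ]
scene [ 0.471 -0.018  0.095]
scene [0.5692 0.1053 0.095 ]
scene [0.4618 0.0815 0.095 ]
[586.4 144.2] 96 [ 0.7104 -0.5896] len [0.0122 0.0465] deg 139.9
[306.7 200.3] 139 [ 0.59   -0.0027] len [0.009  0.0601] deg 170.3
[251.5 208.4] 128 [0.5747 0.1057] len [0.0083 0.0614] deg -157.2
[315.9 262.6] 142 [ 0.4678 -0.0198] len [0.0089 0.0599] deg -143.0
[260.2 270.8] 139 [0.4525 0.0882] len [0.0087 0.06  ] deg 150.8
```

View pics/top0.png

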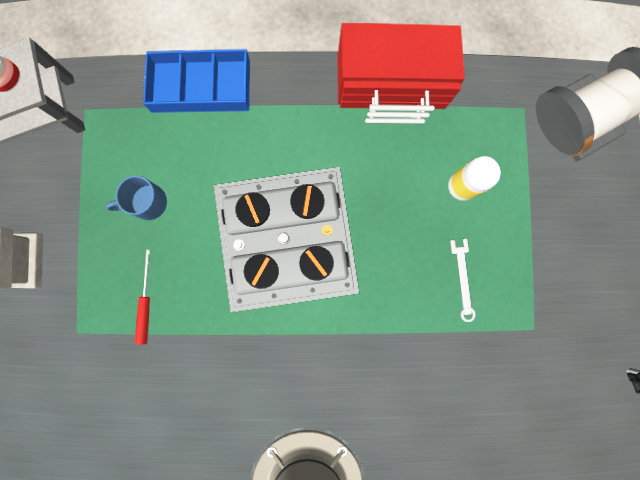

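View pics/scene0.png

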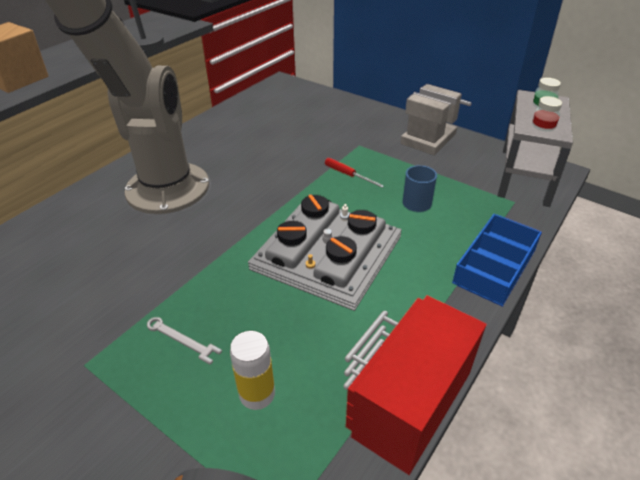

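```bash
ls pics
```

```text
scene0.png
top0.png
top0c.png
```

View pics/top0c.png

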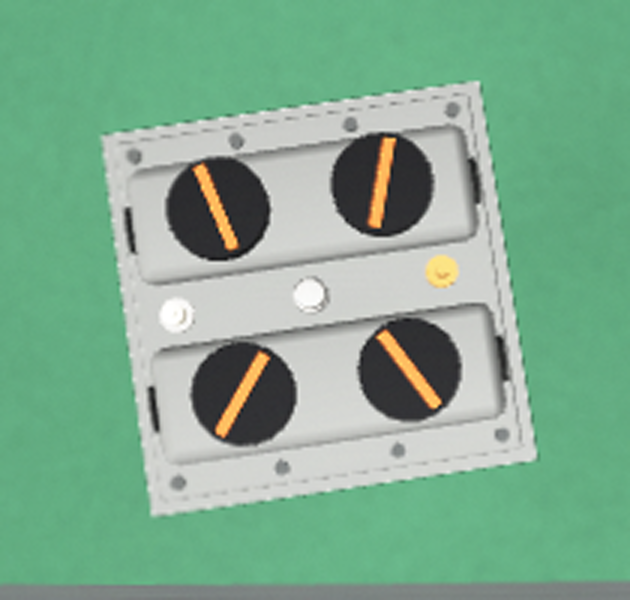

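```bash
cat >> h.py <<'E'
def to(pos,ribdeg):
    """tool y along rib (mod 180), z down"""
    o=r.get_obs(); R0=R.from_rotvec(o['orientation'])
    best=None
    for k in (0,180):
        t=np.radians(ribdeg+k); y=np.array([np.cos(t),np.sin(t),0]); z=np.array([0,0,-1.]); x=np.cross(y,z)
        Rt=R.from_matrix(np.c_[x,y,z]); dv=np.degrees((R0.inv()*Rt).as_rotvec())
        s=R0.inv().apply(np.array(pos)-o['tcp_pos'])*100
        print('rot',dv.round(2),'xyz cm',s.round(3))
    print('t',o['clock'],'tcp',o['tcp_pos'].round(4),'F',o['contact_force'].round(2),'j',o['joints'].round(2),'w',round(o['grip_width'],4))
E
python3 - <<'E'
from h import *
print(R.from_rotvec(r.get_obs()['orientation']).as_matrix().round(3))
to([.50,.03,.22],37)
to([.482,-.039,.12],37)
E
```

```text
[[ 0.91   0.414  0.   ]
 [ 0.414 -0.91   0.   ]
 [ 0.    -0.    -1.   ]]
rot [   0.     -0.   -102.55] xyz cm [ 46.754 -49.537  -2.539]
rot [-0.   -0.   77.45] xyz cm [ 46.754 -49.537  -2.539]
t 0.9 tcp [ 0.2794 -0.6145  0.1946] F [-0.24  0.29  0.33] j [ 1.04  0.48  0.02  1.56 -0.01  1.11 -0.08] w 0.0853
rot [   0.     -0.   -102.55] xyz cm [ 42.259 -44.      7.461]
rot [-0.   -0.   77.45] xyz cm [ 42.259 -44.      7.461]
t 0.9 tcp [ 0.2794 -0.6145  0.1946] F [-0.24  0.29  0.33] j [ 1.04  0.48  0.02  1.56 -0.01  1.11 -0.08] w 0.0853
```

jog_arm(rows=[{"xyz":[46.8,-49.5,-2.5],"delta_rot":[0,0,-102],"fingers":1},{"xyz":[46.8,-49.5,-2.5],"delta_rot":[0,0,-102],"fingers":1},{"xyz":[46.8,-49.5,-2.5],"delta_rot":[0,0,-102],"fingers":1},{"xyz":[46.8,-49.5,-2.5],"delta_rot":[0,0,-102],"fingers":1},{"xyz":[46.8,-49.5,-2.5],"delta_rot":[0,0,-102],"fingers":1}], grip_force=20)

```text
clock: 1.32
tcp_pos: [0.3473, -0.4157, 0.2025]
orientation: [2.712, 1.585, -0.0]
contact_force: [1.0, 0.2, -0.3]
grip_width: 0.0255
```

```bash
python3 -c "
from h import *
to([.50,.03,.22],37)"
```

```text
rot [ 1.000e-02  3.000e-02 -6.639e+01] xyz cm [46.327 -8.574 -1.772]
rot [ 4.0000e-02 -1.0000e-02  1.1361e+02] xyz cm [46.327 -8.574 -1.772]
t 1.3167 tcp [ 0.3473 -0.4157  0.2025] F [ 1.01  0.24 -0.26] j [ 0.91  0.26 -0.18  1.86  0.05  1.03  0.2 ] w 0.0255
```

jog_arm(rows=[{"xyz":[46.3,-8.6,-1.8],"delta_rot":[0,0,-66.4],"fingers":1},{"xyz":[46.3,-8.6,-1.8],"delta_rot":[0,0,-66.4],"fingers":1},{"xyz":[46.3,-8.6,-1.8],"delta_rot":[0,0,-66.4],"fingers":1},{"xyz":[46.3,-8.6,-1.8],"delta_rot":[0,0,-66.4],"fingers":1},{"xyz":[46.3,-8.6,-1.8],"delta_rot":[0,0,-66.4],"fingers":1}])

```text
clock: 1.73
tcp_pos: [0.4145, -0.2187, 0.2106]
orientation: [2.093, 2.341, -0.001]
contact_force: [2.1, -0.3, 0.4]
grip_width: -0.0002
```

```bash
python3 -c "
from h import *
to([.50,.03,.22],37)"
```

```text
rot [ 1.000e-02  8.000e-02 -3.059e+01] xyz cm [23.76  11.273 -0.959]
rot [ 1.0000e-01 -2.0000e-02  1.4941e+02] xyz cm [23.76  11.273 -0.959]
t 1.7333 tcp [ 0.4145 -0.2187  0.2106] F [ 2.13 -0.26  0.41] j [ 0.72  0.14 -0.4   1.99  0.07  1.02  0.4 ] w -0.0002
```

jog_arm(rows=[{"xyz":[23.8,11.3,-1],"delta_rot":[0,0,-30.6],"fingers":1},{"xyz":[23.8,11.3,-1],"delta_rot":[0,0,-30.6],"fingers":1},{"xyz":[23.8,11.3,-1],"delta_rot":[0,0,-30.6],"fingers":1},{"xyz":[23.8,11.3,-1],"delta_rot":[0,0,-30.6],"fingers":1},{"xyz":[23.8,11.3,-1],"delta_rot":[0,0,-30.6],"fingers":1}])

```text
clock: 2.15
tcp_pos: [0.4821, -0.0218, 0.2188]
orientation: [1.392, 2.814, -0.001]
contact_force: [1.3, -0.4, -0.6]
grip_width: 0.0
```

```bash
cat > look.py <<'E'
from h import *
import sys
ci=imaging.camera_info('wrist'); a=imaging.grab_frame('wrist'); cv2.imwrite(f'pics/{sys.argv[1]}.png',a)
hsv=cv2.cvtColor(a,cv2.COLOR_BGR2HSV)
m=cv2.inRange(hsv,(5,140,120),(22,255,255))
n,l,s,c=cv2.connectedComponentsWithStats(m)
for i in range(1,n):
    if s[i,4]>100:
        ys,xs=np.where(l==i); P=np.array([at_z('wrist',(x,y),.099,ci)[:2] for x,y in zip(xs,ys)])
        v,e=np.linalg.eigh(np.cov(P.T)); d=e[:,1]
        print(c[i].round(1),s[i,4],P.mean(0).round(4),'len',(np.sqrt(v*12)).round(4),'deg',np.degrees(np.arctan2(d[1],d[0])).round(1))
E
python3 look.py w1; python3 -c "
from h import *
to([.50,.03,.22],37)"
```

```text
[384.9  71.4] 1562 [0.4528 0.0902] len [0.0121 0.06  ] deg 150.4
[520.1 158.6] 1195 [0.5742 0.1065] len [0.0115 0.0598] deg -156.7
[312.3 203.4] 1064 [ 0.4693 -0.0178] len [0.011  0.0604] deg -142.6
[355.2 251.4] 293 [ 0.5216 -0.0287] len [0.0117 0.0175] deg 147.3
[439.8 273.7] 1016 [ 0.5909 -0.0012] len [0.0128 0.0611] deg 170.6
rot [0.38 0.03 0.87] xyz cm [2.388 3.783 0.012]
rot [-4.0000e-02  6.0000e-01 -1.7913e+02] xyz cm [2.388 3.783 0.012]
t 2.2 tcp [ 0.4848 -0.0121  0.2199] F [2.63 7.24 1.11] j [ 0.46  0.19 -0.63  1.94  0.12  1.05  0.44] w -0.0001
```

View pics/w1.png

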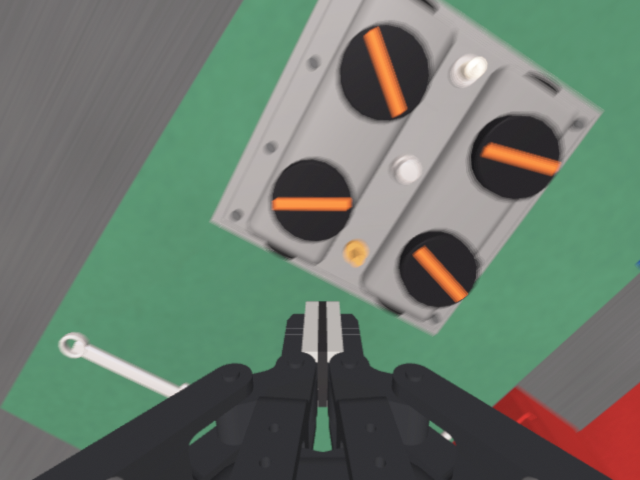

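```bash
python3 -c "
from h import *
to([.4836,-.0376,.108],37.2)"
```

```text
rot [0.38 0.03 0.67] xyz cm [-1.937 -1.737 11.177]
rot [-4.0000e-02  6.0000e-01 -1.7933e+02] xyz cm [-1.937 -1.737 11.177]
t 2.2 tcp [ 0.4848 -0.0121  0.2199] F [2.63 7.24 1.11] j [ 0.46  0.19 -0.63  1.94  0.12  1.05  0.44] w -0.0001
```

jog_arm(rows=[{"xyz":[-1.9,-1.7,4],"delta_rot":[0.4,0,0.7],"fingers":1},{"xyz":[-1.9,-1.7,8],"delta_rot":[0.4,0,0.7],"fingers":1},{"xyz":[-1.9,-1.7,10.5],"delta_rot":[0.4,0,0.7],"fingers":1},{"xyz":[-1.9,-1.7,11.2],"delta_rot":[0.4,0,0.7],"fingers":1},{"xyz":[-1.9,-1.7,11.2],"delta_rot":[0.4,0,0.7],"fingers":1}])

```text
clock: 2.62
tcp_pos: [0.4822, -0.0372, 0.1063]
orientation: [-1.396, -2.81, 0.003]
contact_force: [0.2, 0.0, -0.1]
grip_width: -0.0
```

```bash
python3 look.py w2; python3 -c "
from h import *
to([.4836,-.0376,.108],37.2)"
```

```text
[447.9  46.4] 2119 [0.4604 0.0827] len [0.009  0.0413] deg 151.2
[615.4 157.6] 916 [0.5571 0.0965] len [0.0081 0.026 ] deg -158.6
[319.6 235.6] 2030 [ 0.468  -0.0206] len [0.0092 0.0593] deg -143.5
[380.5 297. ] 890 [ 0.5148 -0.0285] len [0.0134 0.021 ] deg 144.1
[511.2 337.6] 1443 [ 0.5897 -0.0037] len [0.0084 0.0622] deg 170.4
rot [-0.04 -0.02 -0.04] xyz cm [-0.039 -0.038 -0.002]
rot [-3.0000e-02  6.0000e-02  1.7996e+02] xyz cm [-0.039 -0.038 -0.002]
t 2.6667 tcp [ 0.4837 -0.0371  0.108 ] F [ 0.39 -0.07  0.56] j [ 0.43  0.33 -0.57  2.05  0.24  0.82  0.37] w -0.0
```

View pics/w2.png

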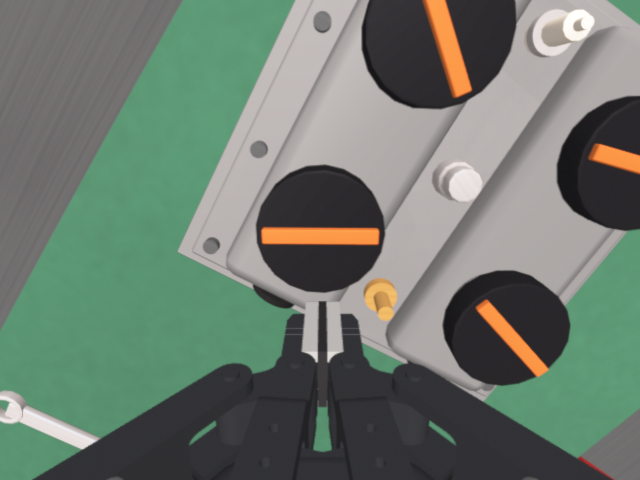

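jog_arm(rows=[{"xyz":[0,0,0.4],"delta_rot":[0,0,0],"fingers":1},{"xyz":[0,0,0.8],"delta_rot":[0,0,0],"fingers":1},{"xyz":[0,0,1.0],"delta_rot":[0,0,0],"fingers":1},{"xyz":[0,0,1.0],"delta_rot":[0,0,0],"fingers":1},{"xyz":[0,0,1.0],"delta_rot":[0,0,0],"fingers":1}])

```text
clock: 3.08
tcp_pos: [0.484, -0.0371, 0.0985]
orientation: [1.398, 2.813, -0.001]
contact_force: [-0.3, -0.1, 0.2]
grip_width: -0.0001
```

jog_arm(rows=[{"xyz":[0,0,0.1],"delta_rot":[0,0,0],"fingers":1},{"xyz":[0,0,0.1],"delta_rot":[0,0,0],"fingers":1},{"xyz":[0,0,0.1],"delta_rot":[0,0,0],"fingers":1},{"xyz":[0,0,0.1],"delta_rot":[0,0,0],"fingers":1},{"xyz":[0,0,0.1],"delta_rot":[0,0,0],"fingers":1}])

```text
clock: 3.5
tcp_pos: [0.484, -0.0371, 0.0975]
orientation: [1.398, 2.813, -0.0]
contact_force: [0.1, 0.3, 0.6]
grip_width: 0.0001
```

jog_arm(rows=[{"xyz":[0,0,0.1],"delta_rot":[0,0,0],"fingers":1},{"xyz":[0,0,0.1],"delta_rot":[0,0,0],"fingers":1},{"xyz":[0,0,0.1],"delta_rot":[0,0,0],"fingers":1},{"xyz":[0,0,0.1],"delta_rot":[0,0,0],"fingers":1},{"xyz":[0,0,0.1],"delta_rot":[0,0,0],"fingers":1}])

```text
clock: 3.92
tcp_pos: [0.484, -0.0371, 0.0965]
orientation: [1.398, 2.813, -0.0]
contact_force: [-0.1, -0.1, 0.6]
grip_width: -0.0004
```

jog_arm(rows=[{"xyz":[0,0,0.1],"delta_rot":[0,0,0],"fingers":1},{"xyz":[0,0,0.1],"delta_rot":[0,0,0],"fingers":1},{"xyz":[0,0,0.1],"delta_rot":[0,0,0],"fingers":1},{"xyz":[0,0,0.1],"delta_rot":[0,0,0],"fingers":1},{"xyz":[0,0,0.1],"delta_rot":[0,0,0],"fingers":1}])

```text
clock: 4.33
tcp_pos: [0.484, -0.0371, 0.0955]
orientation: [1.398, 2.813, -0.0]
contact_force: [-0.2, -0.3, -0.2]
grip_width: -0.0001
```

jog_arm(rows=[{"xyz":[0,0,0.1],"delta_rot":[0,0,0],"fingers":1},{"xyz":[0,0,0.1],"delta_rot":[0,0,0],"fingers":1},{"xyz":[0,0,0.1],"delta_rot":[0,0,0],"fingers":1},{"xyz":[0,0,0.1],"delta_rot":[0,0,0],"fingers":1},{"xyz":[0,0,0.1],"delta_rot":[0,0,0],"fingers":1}])

```text
clock: 4.75
tcp_pos: [0.484, -0.0371, 0.0945]
orientation: [1.398, 2.813, -0.0]
contact_force: [0.9, -0.4, -0.0]
grip_width: 0.0003
```

jog_arm(rows=[{"xyz":[0,0,0.05],"delta_rot":[0,0,0],"fingers":1},{"xyz":[0,0,0.05],"delta_rot":[0,0,0],"fingers":1},{"xyz":[0,0,0.05],"delta_rot":[0,0,0],"fingers":1},{"xyz":[0,0,0.05],"delta_rot":[0,0,0],"fingers":1},{"xyz":[0,0,0.05],"delta_rot":[0,0,0],"fingers":1}])

```text
clock: 5.17
tcp_pos: [0.484, -0.0371, 0.094]
orientation: [1.398, 2.813, -0.0]
contact_force: [0.5, 0.4, -0.1]
grip_width: 0.0001
```

jog_arm(rows=[{"xyz":[0,0,0.1],"delta_rot":[0,0,0],"fingers":1},{"xyz":[0,0,0.1],"delta_rot":[0,0,0],"fingers":1},{"xyz":[0,0,0.1],"delta_rot":[0,0,0],"fingers":1},{"xyz":[0,0,0.1],"delta_rot":[0,0,0],"fingers":1},{"xyz":[0,0,0.1],"delta_rot":[0,0,0],"fingers":1}])

```text
clock: 5.58
tcp_pos: [0.484, -0.0371, 0.093]
orientation: [1.398, 2.813, -0.0]
contact_force: [-0.1, -0.1, -0.6]
grip_width: -0.0001
```

```bash
python3 - <<'E'
from h import *
for i in range(2):
    a=imaging.grab_frame('wrist'); o=r.get_obs(); print(o['contact_force'].round(2),o['tcp_pos'].round(4))
cv2.imwrite('pics/w3.png',a)
E
```

```text
[ 0.26  1.2  -0.11] [ 0.484  -0.0371  0.093 ]
[ 0.18 -0.29  0.83] [ 0.484  -0.0371  0.093 ]
```

View pics/w3.png

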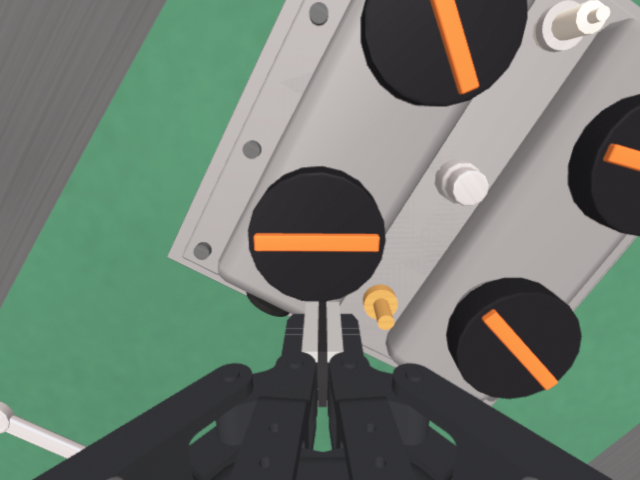

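```bash
cat >> h.py <<'E'
def px(n,P,ci=None):
    ci=ci or imaging.camera_info(n)
    p=R.from_rotvec(ci['attitude']).inv().apply(np.array(P)-ci['xyz']); u=p[:2]/p[2]; u=u*(1+ci['k1']*(u@u))
    K=ci['camera_matrix']; return u*[K[0,0],K[1,1]]+[K[0,2],K[1,2]]
E
python3 - <<'E'
from h import *
o=r.get_obs(); T=o['tcp_pos']; Rm=R.from_rotvec(o['orientation'])
print(imaging.camera_info('wrist'))
print(px('wrist',T))
for d in [(.011,0,0),(-.011,0,0),(0,.0145,0),(0,-.0145,0)]: print(d,px('wrist',T+Rm.apply(d)))
for p in imaging.tip_of('wrist','cover_a'): print(p, at_z('wrist',p['position'],.094))
a=cv2.imread('pics/w3.png'); cv2.imwrite('pics/w3c.png',cv2.resize(a[220:400,220:420],None,fx=3,fy=3))
E
```

```text
{'camera_matrix': array([[390.26081631,   0.        , 322.06151455],
       [  0.        , 390.26081631, 240.58476461],
       [  0.        ,   0.        ,   1.        ]]), 'k1': -0.02198128419354103, 'xyz': array([0.43336721, 0.03000042, 0.27307232]), 'attitude': array([2.67441823, 0.89891038, 0.15039995])}
[321.94549207 281.04820738]
(0.011, 0, 0) [321.940945   260.90539707]
(-0.011, 0, 0) [321.94988753 300.45777531]
(0, 0.0145, 0) [350.5601305  281.04671722]
(0, -0.0145, 0) [293.3330574  281.04012607]
{'position': [316.8, 241.3], 'conf': 0.79} [ 0.46892063 -0.02134907  0.094     ]
{'position': [447.7, 18.4], 'conf': 0.72} [0.45361612 0.08813435 0.094     ]
{'position': [517.9, 348.8], 'conf': 0.59} [ 0.59267391 -0.00488247  0.094     ]
```

View pics/w3c.png

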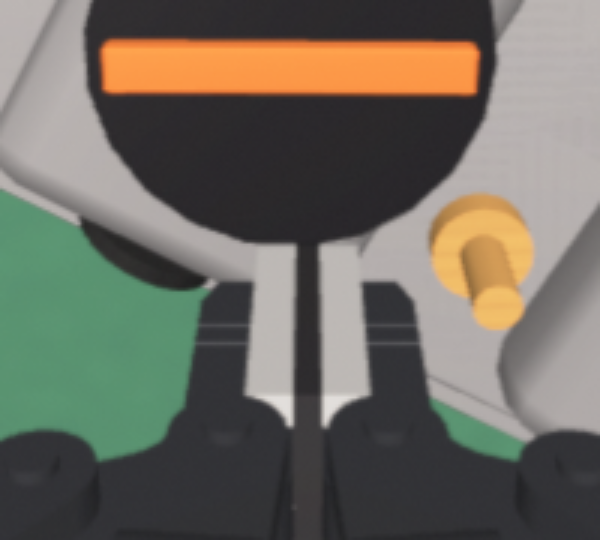

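```bash
python3 - <<'E'
from h import *
o=r.get_obs(); T=o['tcp_pos']; Rm=R.from_rotvec(o['orientation'])
for p in [(322,302),(305,302),(341,302),(305,352),(342,352)]:
    c,d=proj_ray('wrist',p); c=Rm.inv().apply(c-T); d=Rm.inv().apply(d)
    for X in (.011,.006,0,-.006,-.011): q=c+d*(X-c[0])/d[0]; print(p,X,q.round(4))
E
python3 - <<'E'
from h import *
a=imaging.grab_frame('scene'); cv2.imwrite('pics/s3.png',cv2.resize(a[160:300,240:420],None,fx=4,fy=4,interpolation=cv2.INTER_CUBIC))
print(px('scene',r.get_obs()['tcp_pos'])); E
```

```text
(322, 302) 0.011 [ 0.011  0.    -0.043]
(322, 302) 0.006 [ 0.006   0.     -0.0336]
(322, 302) 0 [ 0.      0.     -0.0224]
(322, 302) -0.006 [-0.006   0.     -0.0111]
(322, 302) -0.011 [-0.011   0.     -0.0017]
(305, 302) 0.011 [ 0.011  -0.0067 -0.043 ]
(305, 302) 0.006 [ 0.006  -0.0071 -0.0336]
(305, 302) 0 [ 0.     -0.0077 -0.0224]
(305, 302) -0.006 [-0.006  -0.0082 -0.0111]
(305, 302) -0.011 [-0.011  -0.0087 -0.0017]
(341, 302) 0.011 [ 0.011   0.0075 -0.043 ]
(341, 302) 0.006 [ 0.006   0.008  -0.0336]
(341, 302) 0 [ 0.      0.0086 -0.0224]
(341, 302) -0.006 [-0.006   0.0092 -0.0111]
(341, 302) -0.011 [-0.011   0.0097 -0.0017]
(305, 352) 0.011 [ 0.011  -0.0053 -0.0761]
(305, 352) 0.006 [ 0.006  -0.0056 -0.0689]
(305, 352) 0 [ 0.     -0.0061 -0.0604]
(305, 352) -0.006 [-0.006  -0.0065 -0.0518]
(305, 352) -0.011 [-0.011  -0.0069 -0.0447]
(342, 352) 0.011 [ 0.011   0.0063 -0.076 ]
(342, 352) 0.006 [ 0.006   0.0068 -0.0689]
(342, 352) 0 [ 0.      0.0073 -0.0604]
(342, 352) -0.006 [-0.006   0.0078 -0.0518]
(342, 352) -0.011 [-0.011   0.0082 -0.0447]
[292.51685976 235.87324675]bash: warning: here-document at line 31 delimited by end-of-file (wanted `E')
Traceback (most recent call last):
NameError: name 'E' is not defined
```

```bash
ls pics; python3 -c "
from h import *
print(px('scene',r.get_obs()['tcp_pos']),r.get_obs()['clock'])"
```

```text
s3.png
scene0.png
top0.png
top0c.png
w1.png
w2.png
w3.png
w3c.png
[292.51685976 235.87324675] 5.7833
```

View pics/s3.png

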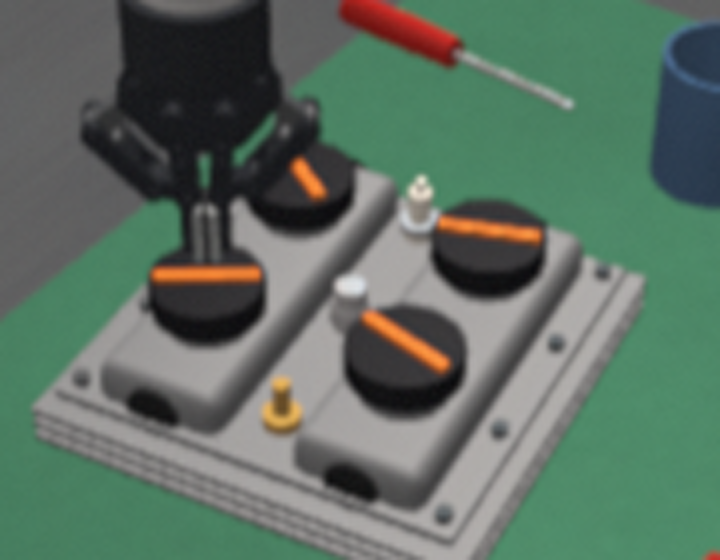

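```bash
python3 - <<'E'
from h import *
o=r.get_obs(); T=o['tcp_pos']
for sp in [(291.7,224.5),(291.7,222),(291.7,226)]:
    a,d=proj_ray('scene',sp); b,e=proj_ray('wrist',(322,302))
    A=np.c_[d,-e]; s,*_=np.linalg.lstsq(A,b-a,rcond=None)
    p=a+d*s[0]; q=b+e*s[1]; print(p.round(4),q.round(4),((p+q)/2-T).round(4))
E
```

```text
[ 0.4812 -0.0344  0.1226] [ 0.4817 -0.034   0.1226] [-0.0025  0.0029  0.0296]
[ 0.4797 -0.0322  0.1275] [ 0.4801 -0.0319  0.1275] [-0.0041  0.005   0.0345]
[ 0.4821 -0.0357  0.1196] [ 0.4826 -0.0353  0.1196] [-0.0016  0.0016  0.0267]
```

```bash
python3 - <<'E'
from h import *
a=cv2.imread('pics/w1.png'); cv2.imwrite('pics/w1c.png',cv2.resize(a[220:400,220:420],None,fx=4,fy=3.3,interpolation=cv2.INTER_CUBIC))
a=cv2.imread('pics/s3.png'); cv2.imwrite('pics/s3c.png',cv2.resize(a[100:360,80:330],None,fx=2.3,fy=2.3,interpolation=cv2.INTER_CUBIC))
E
```

```text
(no output)
```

View pics/w1c.png

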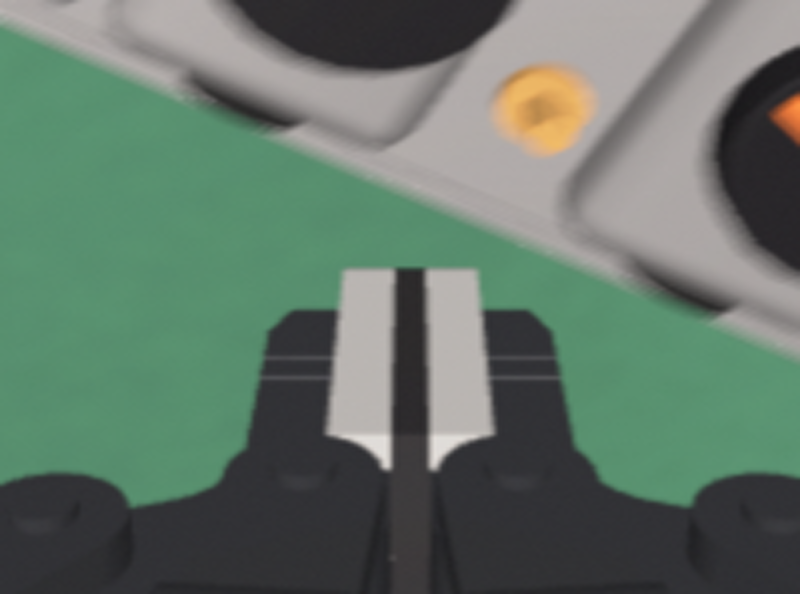

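View pics/s3c.png

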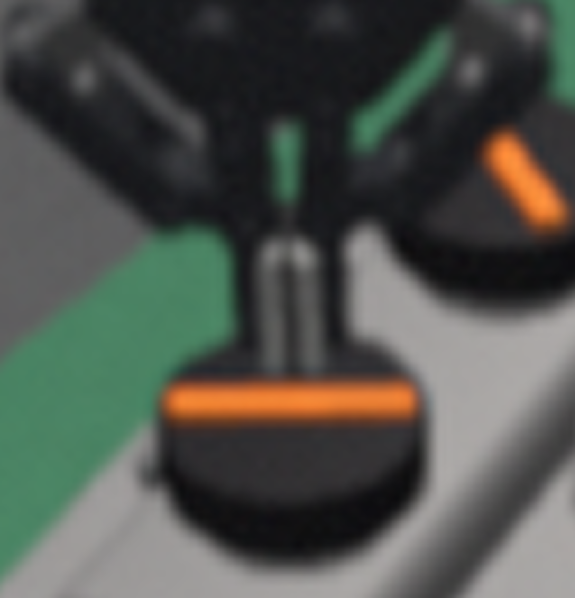

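jog_arm(rows=[{"xyz":[0,0,0.1],"delta_rot":[0,0,0],"fingers":1},{"xyz":[0,0,0.1],"delta_rot":[0,0,0],"fingers":1},{"xyz":[0,0,0.1],"delta_rot":[0,0,0],"fingers":1},{"xyz":[0,0,0.1],"delta_rot":[0,0,0],"fingers":1},{"xyz":[0,0,0.1],"delta_rot":[0,0,0],"fingers":1}])

```text
clock: 6.2
tcp_pos: [0.484, -0.0371, 0.092]
orientation: [1.398, 2.813, -0.0]
contact_force: [0.0, -0.0, 0.9]
grip_width: -0.0
```

jog_arm(rows=[{"xyz":[0,0,0.1],"delta_rot":[0,0,0],"fingers":1},{"xyz":[0,0,0.1],"delta_rot":[0,0,0],"fingers":1},{"xyz":[0,0,0.1],"delta_rot":[0,0,0],"fingers":1},{"xyz":[0,0,0.1],"delta_rot":[0,0,0],"fingers":1},{"xyz":[0,0,0.1],"delta_rot":[0,0,0],"fingers":1}])

```text
clock: 6.62
tcp_pos: [0.484, -0.0371, 0.091]
orientation: [1.398, 2.813, -0.0]
contact_force: [-0.6, -0.8, -0.3]
grip_width: 0.0002
```

```bash
python3 - <<'E'
from h import *
a=imaging.grab_frame('scene'); cv2.imwrite('pics/s4.png',cv2.resize(a[185:255,260:330],None,fx=8,fy=8,interpolation=cv2.INTER_CUBIC))
w=imaging.grab_frame('wrist'); cv2.imwrite('pics/w4.png',w)
o=r.get_obs(); print(o['contact_force'],o['tcp_pos'])
E
```

```text
[-0.63048635  0.27702537  0.65745193] [ 0.48401202 -0.03710347  0.0909642 ]
```

View pics/s4.png

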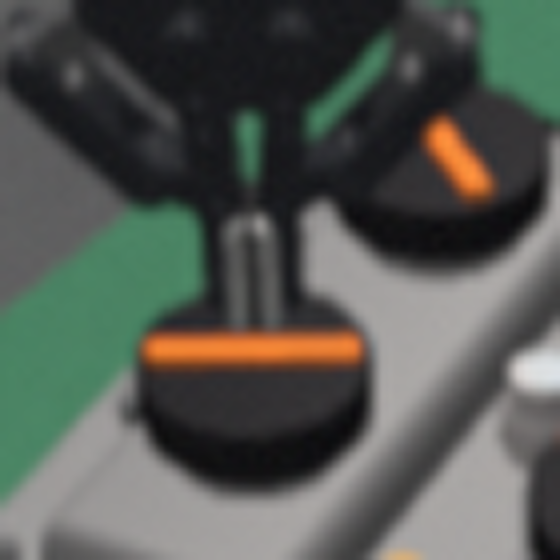

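View pics/w4.png

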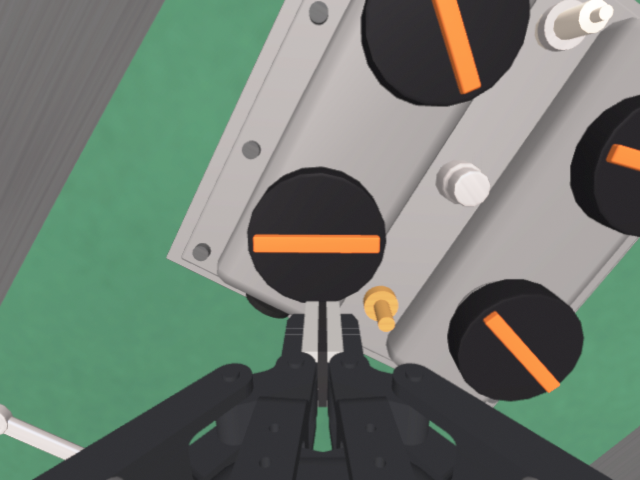

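jog_arm(rows=[{"xyz":[0,0,0.05],"delta_rot":[0,0,0],"fingers":1},{"xyz":[0,0,0.1],"delta_rot":[0,0,0],"fingers":1},{"xyz":[0,0,0.15],"delta_rot":[0,0,0],"fingers":1},{"xyz":[0,0,0.2],"delta_rot":[0,0,0],"fingers":1},{"xyz":[0,0,0.2],"delta_rot":[0,0,0],"fingers":1}])

```text
clock: 7.13
tcp_pos: [0.4839, -0.0371, 0.0889]
orientation: [1.398, 2.813, -0.001]
contact_force: [0.4, 0.4, -0.6]
grip_width: -0.0001
```

jog_arm(rows=[{"xyz":[0,0,0.05],"delta_rot":[0,0,0],"fingers":1},{"xyz":[0,0,0.1],"delta_rot":[0,0,0],"fingers":1},{"xyz":[0,0,0.15],"delta_rot":[0,0,0],"fingers":1},{"xyz":[0,0,0.2],"delta_rot":[0,0,0],"fingers":1},{"xyz":[0,0,0.2],"delta_rot":[0,0,0],"fingers":1}])

```text
clock: 7.55
tcp_pos: [0.4839, -0.0371, 0.0868]
orientation: [-1.398, -2.813, 0.001]
contact_force: [-0.1, -0.9, -1.2]
grip_width: 0.0002
```

jog_arm(rows=[{"xyz":[0,0,0.05],"delta_rot":[0,0,0],"fingers":1},{"xyz":[0,0,0.1],"delta_rot":[0,0,0],"fingers":1},{"xyz":[0,0,0.15],"delta_rot":[0,0,0],"fingers":1},{"xyz":[0,0,0.2],"delta_rot":[0,0,0],"fingers":1},{"xyz":[0,0,0.2],"delta_rot":[0,0,0],"fingers":1}])

```text
clock: 7.97
tcp_pos: [0.4838, -0.0371, 0.0847]
orientation: [-1.398, -2.813, 0.001]
contact_force: [-0.3, -0.1, -1.1]
grip_width: -0.0006
```

```bash
python3 - <<'E'
from h import *
a=imaging.grab_frame('scene'); cv2.imwrite('pics/s5.png',cv2.resize(a[185:255,260:330],None,fx=8,fy=8,interpolation=cv2.INTER_CUBIC))
w=imaging.grab_frame('wrist'); cv2.imwrite('pics/w5.png',w)
o=r.get_obs(); print(o['contact_force'],o['tcp_pos'])
E
```

```text
[ 0.30553775  0.25492786 -0.25470271] [ 0.48387047 -0.03712594  0.08475341]
```

View pics/s5.png

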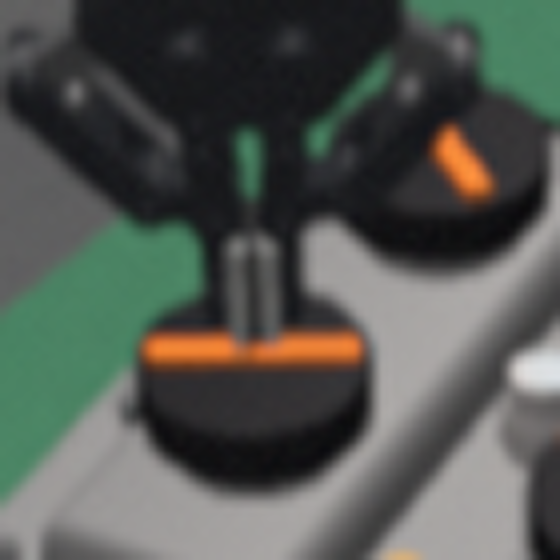

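View pics/w5.png

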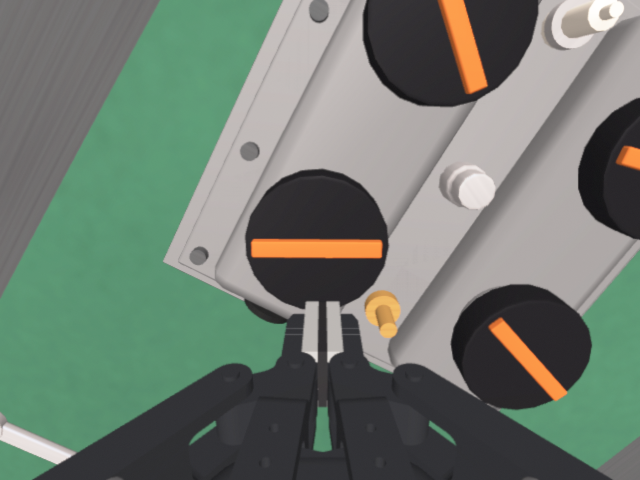

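```bash
python3 - <<'E'
from h import *
o=r.get_obs(); T=o['tcp_pos']; Rm=R.from_rotvec(o['orientation'])
for X in (.011,0,-.011):
    for z in (.095,.11,.115,.12,.125,.13): p=T+Rm.apply([X,0,0]); p[2]=z; print(X,z,px('scene',p).round(1))
E
```

```text
0.011 0.095 [292.5 231.9]
0.011 0.11 [292.2 226.8]
0.011 0.115 [292.1 225. ]
0.011 0.12 [292.  223.3]
0.011 0.125 [291.9 221.5]
0.011 0.13 [291.8 219.8]
0 0.095 [292.4 235.2]
0 0.11 [292.1 230. ]
0 0.115 [292.  228.3]
0 0.12 [291.9 226.5]
0 0.125 [291.8 224.8]
0 0.13 [291.7 223. ]
-0.011 0.095 [292.3 238.5]
-0.011 0.11 [292.  233.3]
-0.011 0.115 [291.9 231.6]
-0.011 0.12 [291.8 229.8]
-0.011 0.125 [291.7 228. ]
-0.011 0.13 [291.6 226.3]
```

jog_arm(rows=[{"xyz":[0,0,0.3],"delta_rot":[0,0,0],"fingers":1},{"xyz":[0,0,0.5],"delta_rot":[0,0,0],"fingers":1},{"xyz":[0,0,0.8],"delta_rot":[0,0,0],"fingers":1},{"xyz":[0,0,1.0],"delta_rot":[0,0,0],"fingers":1},{"xyz":[0,0,1.0],"delta_rot":[0,0,0],"fingers":1}])

```text
clock: 8.48
tcp_pos: [0.4834, -0.0371, 0.0741]
orientation: [-1.397, -2.813, 0.001]
contact_force: [-0.2, -0.1, 0.2]
grip_width: 0.0002
```

```bash
python3 - <<'E'
from h import *
a=imaging.grab_frame('scene'); cv2.imwrite('pics/s6.png',cv2.resize(a[185:255,260:330],None,fx=8,fy=8,interpolation=cv2.INTER_CUBIC))
w=imaging.grab_frame('wrist'); cv2.imwrite('pics/w6.png',w)
o=r.get_obs(); print(o['contact_force'],o['tcp_pos'])
E
```

```text
[-0.20249695 -0.23265482 -0.01312716] [ 0.48375081 -0.03704623  0.07458398]
```

View pics/s6.png

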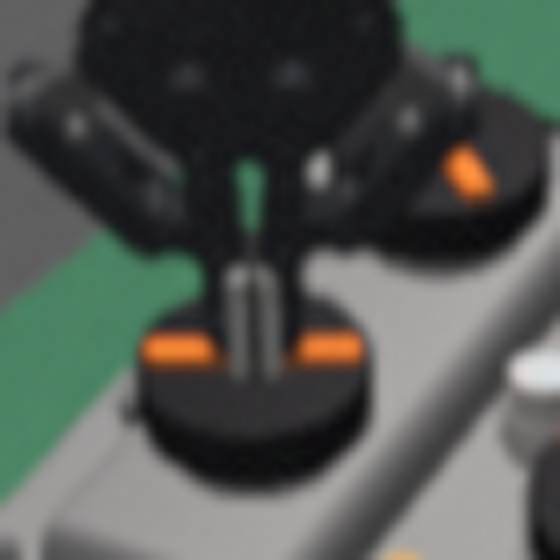

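View pics/w6.png

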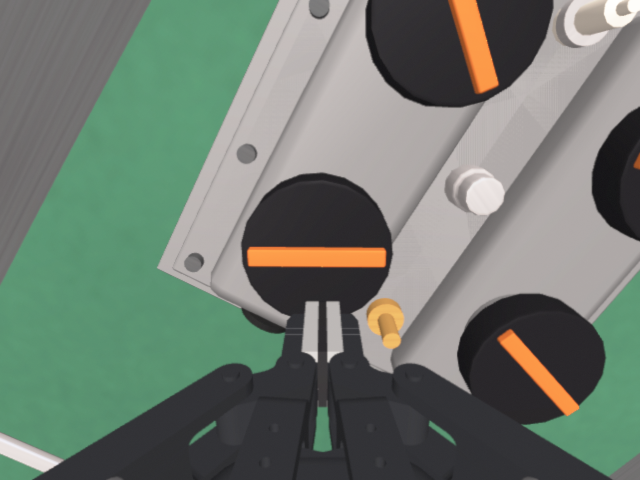

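jog_arm(rows=[{"xyz":[0,0,0.2],"delta_rot":[0,0,0],"fingers":1},{"xyz":[0,0,0.4],"delta_rot":[0,0,0],"fingers":1},{"xyz":[0,0,0.5],"delta_rot":[0,0,0],"fingers":1},{"xyz":[0,0,0.5],"delta_rot":[0,0,0],"fingers":1},{"xyz":[0,0,0.5],"delta_rot":[0,0,0],"fingers":1}])

```text
clock: 9.0
tcp_pos: [0.4837, -0.037, 0.0695]
orientation: [-1.397, -2.813, 0.001]
contact_force: [0.2, -0.2, -0.0]
grip_width: 0.0002
```

jog_arm(rows=[{"xyz":[0,0,0.05],"delta_rot":[0,0,0],"fingers":1},{"xyz":[0,0,0.1],"delta_rot":[0,0,0],"fingers":1},{"xyz":[0,0,0.15],"delta_rot":[0,0,0],"fingers":1},{"xyz":[0,0,0.2],"delta_rot":[0,0,0],"fingers":1},{"xyz":[0,0,0.2],"delta_rot":[0,0,0],"fingers":1}])

```text
clock: 9.42
tcp_pos: [0.4836, -0.037, 0.0674]
orientation: [-1.397, -2.813, 0.001]
contact_force: [0.2, 0.9, 0.1]
grip_width: -0.0
```

jog_arm(rows=[{"xyz":[0,0,0.05],"delta_rot":[0,0,0],"fingers":1},{"xyz":[0,0,0.1],"delta_rot":[0,0,0],"fingers":1},{"xyz":[0,0,0.15],"delta_rot":[0,0,0],"fingers":1},{"xyz":[0,0,0.2],"delta_rot":[0,0,0],"fingers":1},{"xyz":[0,0,0.2],"delta_rot":[0,0,0],"fingers":1}])

```text
clock: 9.83
tcp_pos: [0.4835, -0.0371, 0.0653]
orientation: [-1.397, -2.813, 0.001]
contact_force: [0.5, 1.3, -0.0]
grip_width: -0.0002
```

```bash
python3 - <<'E'
from h import *
a=imaging.grab_frame('scene'); a=cv2.resize(a[185:255,260:330],None,fx=8,fy=8,interpolation=cv2.INTER_CUBIC)
cv2.imwrite('pics/s7.png',a)
w=imaging.grab_frame('wrist'); cv2.imwrite('pics/w7.png',w)
o=r.get_obs(); print(o['contact_force'],o['tcp_pos'])
E
```

```text
[-0.24288324  0.39283043 -0.34499018] [ 0.48358321 -0.03705704  0.06537833]
```

View pics/s7.png

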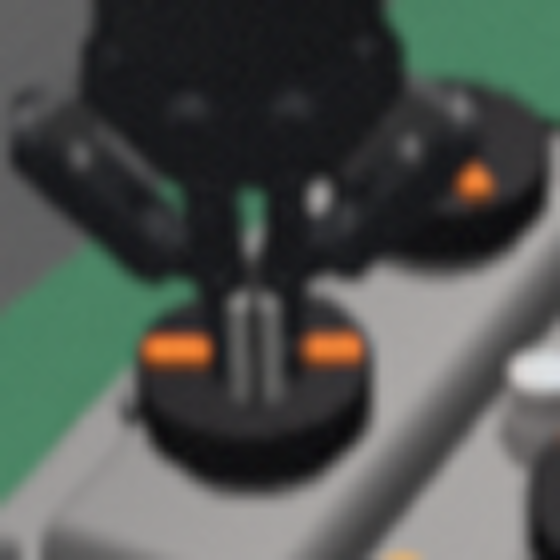

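View pics/w7.png

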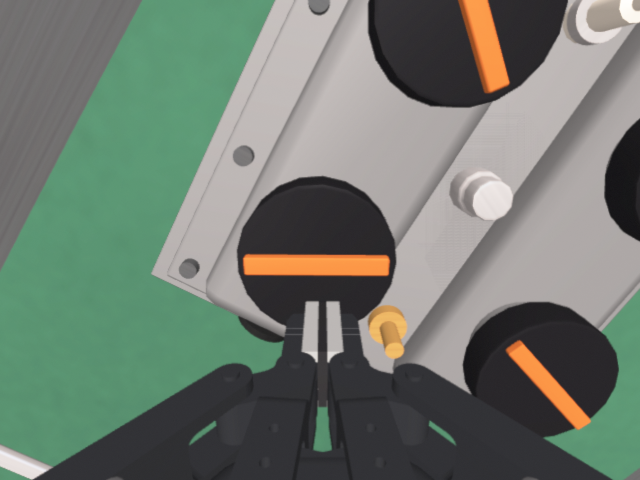

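jog_arm(rows=[{"xyz":[0,0,0.2],"delta_rot":[0,0,0],"fingers":1},{"xyz":[0,0,0.4],"delta_rot":[0,0,0],"fingers":1},{"xyz":[0,0,0.5],"delta_rot":[0,0,0],"fingers":1},{"xyz":[0,0,0.5],"delta_rot":[0,0,0],"fingers":1},{"xyz":[0,0,0.5],"delta_rot":[0,0,0],"fingers":1}])

```text
clock: 10.35
tcp_pos: [0.4835, -0.037, 0.0603]
orientation: [-1.397, -2.813, 0.001]
contact_force: [0.4, 1.0, 0.5]
grip_width: 0.0002
```

jog_arm(rows=[{"xyz":[0,0,0.05],"delta_rot":[0,0,0],"fingers":1},{"xyz":[0,0,0.1],"delta_rot":[0,0,0],"fingers":1},{"xyz":[0,0,0.15],"delta_rot":[0,0,0],"fingers":1},{"xyz":[0,0,0.15],"delta_rot":[0,0,0],"fingers":1},{"xyz":[0,0,0.15],"delta_rot":[0,0,0],"fingers":1}])

```text
clock: 10.77
tcp_pos: [0.4835, -0.037, 0.0587]
orientation: [-1.397, -2.813, 0.001]
contact_force: [-0.3, -1.1, 0.6]
grip_width: -0.0001
```

jog_arm(rows=[{"xyz":[0,0,0.05],"delta_rot":[0,0,0],"fingers":1},{"xyz":[0,0,0.1],"delta_rot":[0,0,0],"fingers":1},{"xyz":[0,0,0.15],"delta_rot":[0,0,0],"fingers":1},{"xyz":[0,0,0.15],"delta_rot":[0,0,0],"fingers":1},{"xyz":[0,0,0.15],"delta_rot":[0,0,0],"fingers":1}])

```text
clock: 11.18
tcp_pos: [0.4834, -0.037, 0.0572]
orientation: [-1.397, -2.813, 0.001]
contact_force: [-0.6, -0.8, -0.5]
grip_width: -0.0003
```

jog_arm(rows=[{"xyz":[0,0,0.05],"delta_rot":[0,0,0],"fingers":1},{"xyz":[0,0,0.1],"delta_rot":[0,0,0],"fingers":1},{"xyz":[0,0,0.15],"delta_rot":[0,0,0],"fingers":1},{"xyz":[0,0,0.15],"delta_rot":[0,0,0],"fingers":1},{"xyz":[0,0,0.15],"delta_rot":[0,0,0],"fingers":1}])

```text
clock: 11.6
tcp_pos: [0.4836, -0.0371, 0.0557]
orientation: [-1.397, -2.813, 0.001]
contact_force: [-0.5, -1.1, 0.7]
grip_width: 0.0002
```

jog_arm(rows=[{"xyz":[0,0,0.05],"delta_rot":[0,0,0],"fingers":1},{"xyz":[0,0,0.1],"delta_rot":[0,0,0],"fingers":1},{"xyz":[0,0,0.15],"delta_rot":[0,0,0],"fingers":1},{"xyz":[0,0,0.15],"delta_rot":[0,0,0],"fingers":1},{"xyz":[0,0,0.15],"delta_rot":[0,0,0],"fingers":1}])

```text
clock: 12.02
tcp_pos: [0.4838, -0.0373, 0.0543]
orientation: [-1.398, -2.813, 0.001]
contact_force: [0.5, -1.0, 0.7]
grip_width: -0.0001
```

```bash
python3 - <<'E'
from h import *
a=imaging.grab_frame('scene'); a=cv2.resize(a[185:255,260:330],None,fx=8,fy=8,interpolation=cv2.INTER_CUBIC)
cv2.imwrite('pics/s8.png',a)
w=imaging.grab_frame('wrist'); cv2.imwrite('pics/w8.png',w)
o=r.get_obs(); print(o['contact_force'],o['tcp_pos'])
E
```

```text
[ 1.49726443 -1.23045498  2.01454051] [ 0.48372383 -0.03722087  0.05432502]
```

View pics/s8.png

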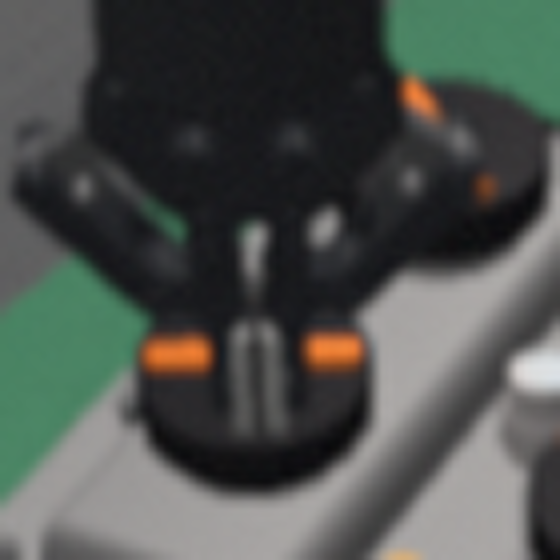

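View pics/w8.png

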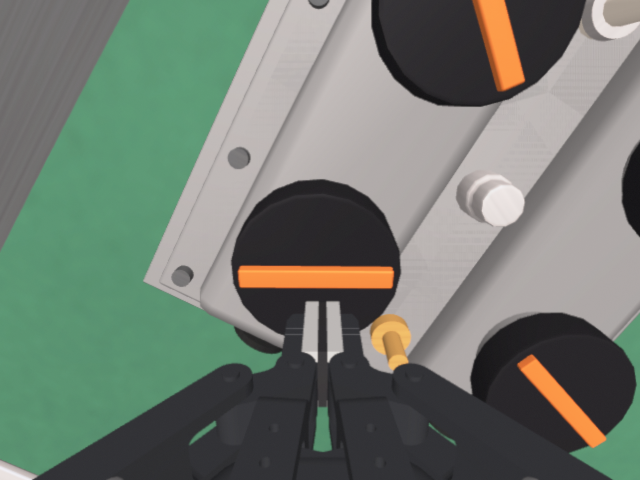

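jog_arm(rows=[{"xyz":[0,0,0.05],"delta_rot":[0,0,0],"fingers":1},{"xyz":[0,0,0.1],"delta_rot":[0,0,0],"fingers":1},{"xyz":[0,0,0.1],"delta_rot":[0,0,0],"fingers":1},{"xyz":[0,0,0.1],"delta_rot":[0,0,0],"fingers":1},{"xyz":[0,0,0.1],"delta_rot":[0,0,0],"fingers":1}])

```text
clock: 12.53
tcp_pos: [0.4839, -0.0374, 0.0534]
orientation: [-1.398, -2.813, 0.001]
contact_force: [0.8, -1.5, 2.1]
grip_width: -0.0001
```

```bash
python3 - <<'E'
from h import *
a=imaging.grab_frame('scene'); a=cv2.resize(a[185:255,260:330],None,fx=8,fy=8,interpolation=cv2.INTER_CUBIC)
cv2.imwrite('pics/s9.png',a)
F=[]
for i in range(3):
    w=imaging.grab_frame('wrist'); o=r.get_obs(); print(o['contact_force'].round(2),o['tcp_pos'].round(4), o['clock'])
cv2.imwrite('pics/w9.png',w)
E
```

```text
[ 0.92 -2.18  2.07] [ 0.4839 -0.0374  0.0534] 12.6333
[ 1.35 -2.49  2.31] [ 0.4839 -0.0373  0.0534] 12.6833
[ 1.39 -1.77  2.65] [ 0.4839 -0.0373  0.0534] 12.7333
```

View pics/s9.png

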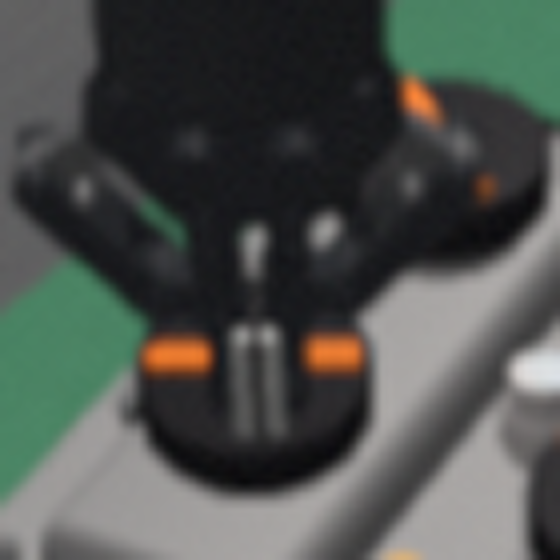

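View pics/w9.png

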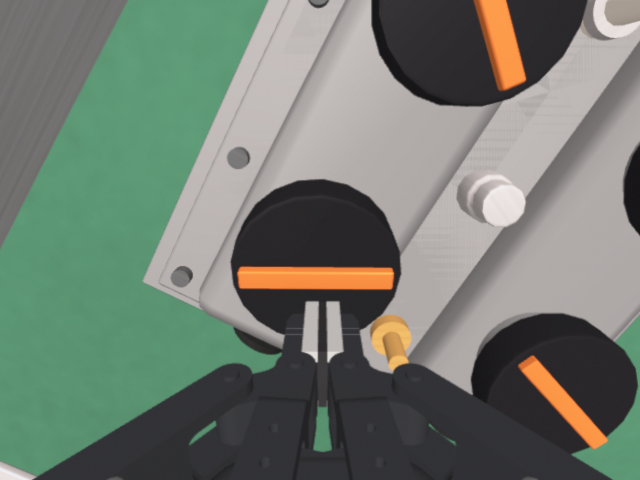

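```bash
python3 - <<'E'
import cv2, numpy as np
ims=[]
for n in ('s7','s9'):
    a=cv2.imread(f'pics/{n}.png').astype(float)[300:520,110:400]
    ims.append(np.clip((a-15)*4,0,255).astype(np.uint8))
cv2.imwrite('pics/cmp.png',cv2.resize(np.hstack(ims),None,fx=1.3,fy=1.3))
E
```

```text
(no output)
```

View pics/cmp.png

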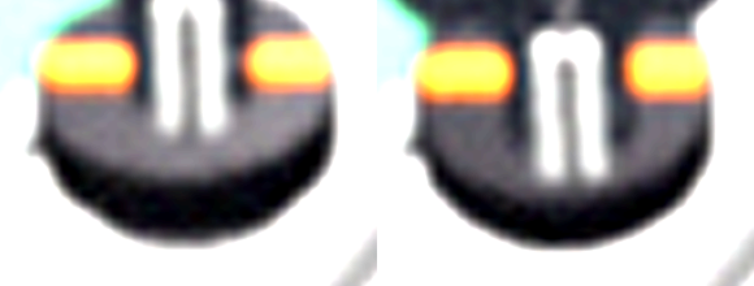

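jog_arm(rows=[{"xyz":[0,0,-0.5],"delta_rot":[0,0,0],"fingers":1},{"xyz":[0,0,-1.2],"delta_rot":[0,0,0],"fingers":1},{"xyz":[0,0,-1.7],"delta_rot":[0,0,0],"fingers":1},{"xyz":[0,0,-1.7],"delta_rot":[0,0,0],"fingers":1},{"xyz":[0,0,-1.7],"delta_rot":[0,0,0],"fingers":1}])

```text
clock: 13.15
tcp_pos: [0.484, -0.0372, 0.0708]
orientation: [1.398, 2.813, -0.0]
contact_force: [-0.1, -0.6, -0.1]
grip_width: 0.0001
```

```bash
python3 look.py w10; python3 - <<'E'
from h import *
a=imaging.grab_frame('scene'); a=cv2.resize(a[185:255,260:330],None,fx=8,fy=8,interpolation=cv2.INTER_CUBIC)
cv2.imwrite('pics/s10.png',a)
to([.4684,-.0198,.068],37.2)
E
```

```text
[477.6  43.5] 2469 [0.4645 0.0798] len [0.009  0.0313] deg 151.9
[315.2 259.1] 2898 [ 0.4677 -0.0203] len [0.0092 0.0587] deg -143.3
[386.  322.9] 1242 [ 0.5113 -0.0258] len [0.0126 0.0226] deg 144.1
[540.6 375.8] 1907 [ 0.5888 -0.0036] len [0.0083 0.0627] deg 170.3
rot [-0.05 -0.01 -0.04] xyz cm [ 2.316 -0.159  0.234]
rot [-2.0000e-02  8.0000e-02  1.7996e+02] xyz cm [ 2.316 -0.159  0.234]
t 13.25 tcp [ 0.4837 -0.0373  0.0703] F [ 1.08  0.34 -0.24] j [ 0.41  0.39 -0.55  2.08  0.3   0.74  0.32] w -0.0004
```

View pics/s10.png

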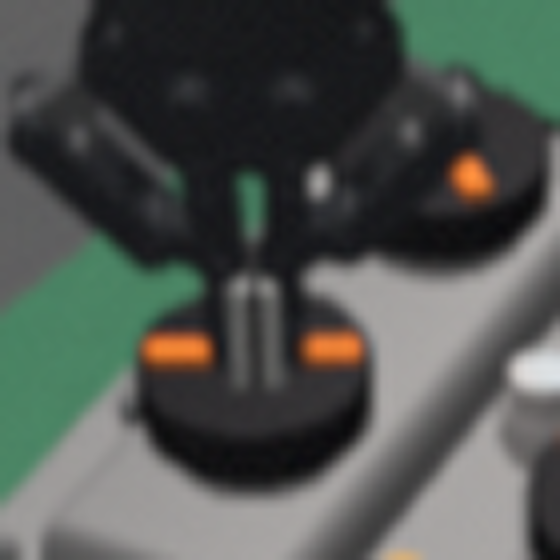

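jog_arm(rows=[{"xyz":[0.8,-0.1,0],"delta_rot":[0,0,0],"fingers":1},{"xyz":[1.6,-0.2,0],"delta_rot":[0,0,0],"fingers":1},{"xyz":[2.3,-0.2,0],"delta_rot":[0,0,0],"fingers":1},{"xyz":[2.3,-0.2,0.4],"delta_rot":[0,0,0],"fingers":1},{"xyz":[2.3,-0.2,0.6],"delta_rot":[0,0,0],"fingers":1}])

```text
clock: 13.67
tcp_pos: [0.4677, -0.0196, 0.064]
orientation: [-1.396, -2.814, 0.001]
contact_force: [-0.0, 0.2, -0.1]
grip_width: -0.0
```

jog_arm(rows=[{"xyz":[0,0,0.05],"delta_rot":[0,0,0],"fingers":1},{"xyz":[0,0,0.1],"delta_rot":[0,0,0],"fingers":1},{"xyz":[0,0,0.2],"delta_rot":[0,0,0],"fingers":1},{"xyz":[0,0,0.3],"delta_rot":[0,0,0],"fingers":1},{"xyz":[0,0,0.3],"delta_rot":[0,0,0],"fingers":1}])

```text
clock: 14.08
tcp_pos: [0.4677, -0.0198, 0.0608]
orientation: [-1.396, -2.813, 0.002]
contact_force: [-0.6, -0.5, -0.8]
grip_width: -0.0001
```

```bash
python3 look.py w11; python3 - <<'E'
from h import *
a=imaging.grab_frame('scene'); a=cv2.resize(a[185:255,260:330],None,fx=8,fy=8,interpolation=cv2.INTER_CUBIC)
cv2.imwrite('pics/s11.png',a)
to([.468,-.020,.0527],37.2)
E
```

```text
[477.1  76.8] 4527 [0.4534 0.0862] len [0.009  0.0542] deg 151.1
[271.3 318.2] 871 [ 0.4505 -0.0317] len [0.0094 0.0191] deg 48.3
[372.3 319.1] 826 [ 0.484  -0.0067] len [0.0095 0.0183] deg -155.2
[390.4 359.1] 572 [ 0.5028 -0.0172] len [0.0095 0.0137] deg 84.4
[541.4 423.5] 1479 [ 0.5827 -0.0019] len [0.008  0.0535] deg 173.0
rot [-0.07 -0.02  0.02] xyz cm [-0.042  0.007  0.824]
rot [ 3.0000e-02 -1.1000e-01 -1.7998e+02] xyz cm [-0.042  0.007  0.824]
t 14.1833 tcp [ 0.4677 -0.0197  0.0609] F [-0.69  0.16 -0.64] j [ 0.37  0.38 -0.55  2.12  0.31  0.71  0.27] w -0.0001
```

View pics/s11.png

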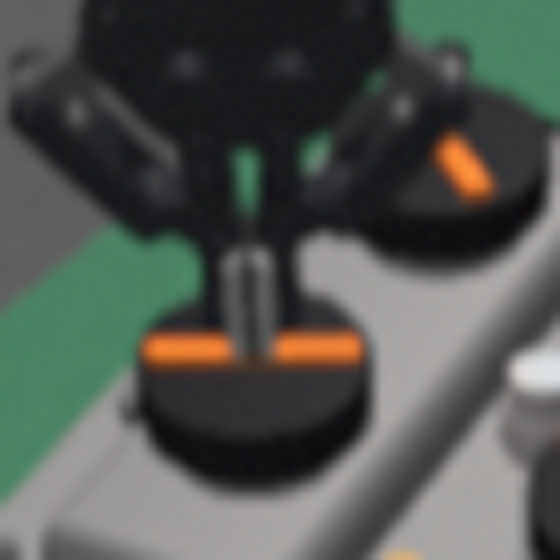

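View pics/w11.png

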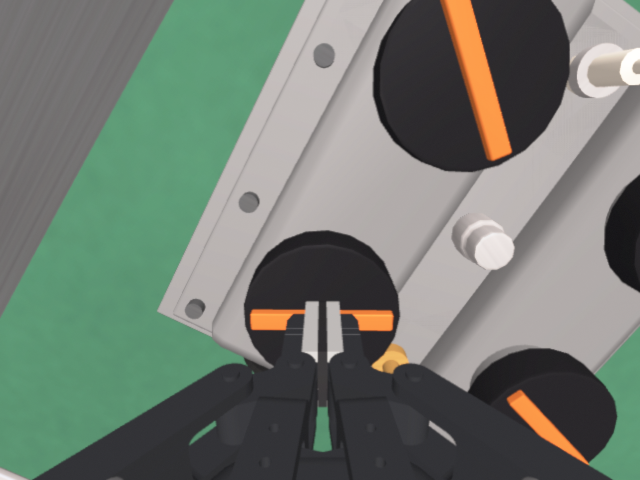

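jog_arm(rows=[{"xyz":[0,0,0.05],"delta_rot":[0,0,0],"fingers":1},{"xyz":[0,0,0.1],"delta_rot":[0,0,0],"fingers":1},{"xyz":[0,0,0.2],"delta_rot":[0,0,0],"fingers":1},{"xyz":[0,0,0.3],"delta_rot":[0,0,0],"fingers":1},{"xyz":[0,0,0.3],"delta_rot":[0,0,0],"fingers":1}])

```text
clock: 14.6
tcp_pos: [0.468, -0.0198, 0.0582]
orientation: [-1.396, -2.814, 0.002]
contact_force: [-1.2, -1.0, 6.5]
grip_width: 0.0001
```

jog_arm(rows=[{"xyz":[0,0,0.05],"delta_rot":[0,0,0],"fingers":1},{"xyz":[0,0,0.1],"delta_rot":[0,0,0],"fingers":1},{"xyz":[0,0,0.15],"delta_rot":[0,0,0],"fingers":1},{"xyz":[0,0,0.2],"delta_rot":[0,0,0],"fingers":1},{"xyz":[0,0,0.2],"delta_rot":[0,0,0],"fingers":1}])

```text
clock: 15.02
tcp_pos: [0.4682, -0.02, 0.0568]
orientation: [1.397, 2.814, -0.002]
contact_force: [-3.8, -1.2, 11.3]
grip_width: -0.0003
```

jog_arm(rows=[{"xyz":[0,0,0.05],"delta_rot":[0,0,0],"fingers":1},{"xyz":[0,0,0.1],"delta_rot":[0,0,0],"fingers":1},{"xyz":[0,0,0.2],"delta_rot":[0,0,0],"fingers":1},{"xyz":[0,0,0.2],"delta_rot":[0,0,0],"fingers":1},{"xyz":[0,0,0.2],"delta_rot":[0,0,0],"fingers":1}])

```text
clock: 15.43
tcp_pos: [0.4683, -0.0201, 0.0556]
orientation: [1.396, 2.813, -0.004]
contact_force: [-3.9, -0.8, 15.1]
grip_width: 0.0001
```

jog_arm(rows=[{"xyz":[0,0,0.05],"delta_rot":[0,0,0],"fingers":1},{"xyz":[0,0,0.1],"delta_rot":[0,0,0],"fingers":1},{"xyz":[0,0,0.2],"delta_rot":[0,0,0],"fingers":1},{"xyz":[0,0,0.2],"delta_rot":[0,0,0],"fingers":1},{"xyz":[0,0,0.2],"delta_rot":[0,0,0],"fingers":1}])

```text
clock: 15.85
tcp_pos: [0.4684, -0.0203, 0.0545]
orientation: [1.396, 2.813, -0.005]
contact_force: [-4.1, -0.5, 14.1]
grip_width: -0.0001
```

jog_arm(rows=[{"xyz":[0,0,0.1],"delta_rot":[0,0,0],"fingers":1},{"xyz":[0,0,0.2],"delta_rot":[0,0,0],"fingers":1},{"xyz":[0,0,0.3],"delta_rot":[0,0,0],"fingers":1},{"xyz":[0,0,0.3],"delta_rot":[0,0,0],"fingers":1},{"xyz":[0,0,0.3],"delta_rot":[0,0,0],"fingers":1}])

```text
clock: 16.27
tcp_pos: [0.4682, -0.0201, 0.0523]
orientation: [1.396, 2.813, -0.006]
contact_force: [-4.7, 0.4, 14.7]
grip_width: 0.0002
```

jog_arm(rows=[{"xyz":[0,0,0.1],"delta_rot":[0,0,0],"fingers":1},{"xyz":[0,0,0.2],"delta_rot":[0,0,0],"fingers":1},{"xyz":[0,0,0.3],"delta_rot":[0,0,0],"fingers":1},{"xyz":[0,0,0.3],"delta_rot":[0,0,0],"fingers":1},{"xyz":[0,0,0.3],"delta_rot":[0,0,0],"fingers":1}])

```text
clock: 16.68
tcp_pos: [0.4684, -0.02, 0.0516]
orientation: [1.395, 2.812, -0.008]
contact_force: [-10.8, -0.6, 32.1]
grip_width: 0.0004
```

jog_arm(rows=[{"xyz":[0,0,-0.3],"delta_rot":[0,0,0],"fingers":1},{"xyz":[0,0,-0.8],"delta_rot":[0,0,0],"fingers":1},{"xyz":[0,0,-1.5],"delta_rot":[0,0,0],"fingers":1},{"xyz":[0,0,-1.9],"delta_rot":[0,0,0],"fingers":1},{"xyz":[0,0,-1.9],"delta_rot":[0,0,0],"fingers":1}])

```text
clock: 17.1
tcp_pos: [0.4691, -0.0199, 0.0713]
orientation: [1.395, 2.811, -0.007]
contact_force: [-0.2, 0.5, 0.1]
grip_width: 0.0
```

```bash
python3 - <<'E'
from h import *
a=imaging.grab_frame('scene'); a=cv2.resize(a[185:255,260:330],None,fx=8,fy=8,interpolation=cv2.INTER_CUBIC)
cv2.imwrite('pics/s12.png',a)
b=cv2.imread('pics/s10.png')
f=lambda a:np.clip((a.astype(float)[280:520,110:400]-15)*4,0,255).astype(np.uint8)
cv2.imwrite('pics/cmp2.png',cv2.resize(np.hstack([f(b),f(a)]),None,fx=1.3,fy=1.3))
to([.4836,-.0373,.068],37.2)
E
```

```text
rot [-0.17  0.29 -0.  ] xyz cm [-2.277  0.137  0.297]
rot [  0.46   0.27 180.  ] xyz cm [-2.277  0.137  0.297]
t 17.15 tcp [ 0.4687 -0.02    0.0709] F [ 0.39  0.32 -0.66] j [ 0.38  0.37 -0.56  2.12  0.3   0.73  0.28] w 0.0
```

View pics/cmp2.png

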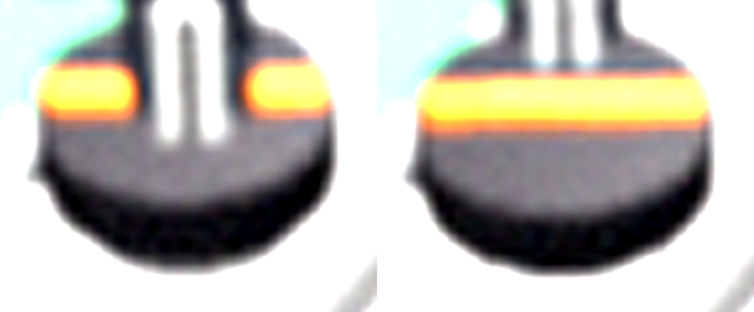

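jog_arm(rows=[{"xyz":[-0.8,0.1,0],"delta_rot":[-0.2,0.3,0],"fingers":1},{"xyz":[-1.6,0.1,0],"delta_rot":[-0.2,0.3,0],"fingers":1},{"xyz":[-2.3,0.1,0],"delta_rot":[-0.2,0.3,0],"fingers":1},{"xyz":[-2.3,0.1,0.3],"delta_rot":[-0.2,0.3,0],"fingers":1},{"xyz":[-2.3,0.1,0.5],"delta_rot":[-0.2,0.3,0],"fingers":1}])

```text
clock: 17.57
tcp_pos: [0.4837, -0.0384, 0.0654]
orientation: [-1.399, -2.813, -0.001]
contact_force: [-0.1, 0.8, -0.9]
grip_width: -0.0
```

jog_arm(rows=[{"xyz":[0,0,0.3],"delta_rot":[0,0,0],"fingers":1},{"xyz":[0,0,0.6],"delta_rot":[0,0,0],"fingers":1},{"xyz":[0,0,0.9],"delta_rot":[0,0,0],"fingers":1},{"xyz":[0,0,1.0],"delta_rot":[0,0,0],"fingers":1},{"xyz":[0,0,1.0],"delta_rot":[0,0,0],"fingers":1}])

```text
clock: 17.98
tcp_pos: [0.4833, -0.0382, 0.055]
orientation: [-1.398, -2.812, -0.0]
contact_force: [0.1, -0.7, 0.6]
grip_width: -0.0001
```

jog_arm(rows=[{"xyz":[0,0,0.05],"delta_rot":[0,0,0],"fingers":1},{"xyz":[0,0,0.1],"delta_rot":[0,0,0],"fingers":1},{"xyz":[0,0,0.15],"delta_rot":[0,0,0],"fingers":1},{"xyz":[0,0,0.15],"delta_rot":[0,0,0],"fingers":1},{"xyz":[0,0,0.15],"delta_rot":[0,0,0],"fingers":1}])

```text
clock: 18.4
tcp_pos: [0.4833, -0.0382, 0.0536]
orientation: [-1.398, -2.812, -0.0]
contact_force: [0.3, -0.1, 0.3]
grip_width: 0.0002
```

jog_arm(rows=[{"xyz":[0,0,0.05],"delta_rot":[0,0,0],"fingers":1},{"xyz":[0,0,0.1],"delta_rot":[0,0,0],"fingers":1},{"xyz":[0,0,0.1],"delta_rot":[0,0,0],"fingers":1},{"xyz":[0,0,0.1],"delta_rot":[0,0,0],"fingers":1},{"xyz":[0,0,0.1],"delta_rot":[0,0,0],"fingers":1}])

```text
clock: 18.82
tcp_pos: [0.4834, -0.0382, 0.0526]
orientation: [-1.398, -2.812, -0.001]
contact_force: [-0.3, -0.7, -0.1]
grip_width: -0.0005
```

jog_arm(rows=[{"xyz":[0,0,0.05],"delta_rot":[0,0,0],"fingers":1},{"xyz":[0,0,0.1],"delta_rot":[0,0,0],"fingers":1},{"xyz":[0,0,0.1],"delta_rot":[0,0,0],"fingers":1},{"xyz":[0,0,0.1],"delta_rot":[0,0,0],"fingers":1},{"xyz":[0,0,0.1],"delta_rot":[0,0,0],"fingers":1}])

```text
clock: 19.23
tcp_pos: [0.4834, -0.0383, 0.0517]
orientation: [-1.398, -2.813, -0.0]
contact_force: [-0.3, 0.4, 1.9]
grip_width: -0.0
```

jog_arm(rows=[{"xyz":[0,0,0.05],"delta_rot":[0,0,0],"fingers":1},{"xyz":[0,0,0.05],"delta_rot":[0,0,0],"fingers":1},{"xyz":[0,0,0.05],"delta_rot":[0,0,0],"fingers":1},{"xyz":[0,0,0.05],"delta_rot":[0,0,0],"fingers":1},{"xyz":[0,0,0.05],"delta_rot":[0,0,0],"fingers":1}])

```text
clock: 19.65
tcp_pos: [0.4835, -0.0382, 0.0513]
orientation: [-1.398, -2.813, -0.001]
contact_force: [-0.1, -1.0, 2.7]
grip_width: 0.0001
```

jog_arm(rows=[{"xyz":[0,0,0.05],"delta_rot":[0,0,0],"fingers":1},{"xyz":[0,0,0.05],"delta_rot":[0,0,0],"fingers":1},{"xyz":[0,0,0.05],"delta_rot":[0,0,0],"fingers":1},{"xyz":[0,0,0.05],"delta_rot":[0,0,0],"fingers":1},{"xyz":[0,0,0.05],"delta_rot":[0,0,0],"fingers":1}])

```text
clock: 20.07
tcp_pos: [0.4835, -0.0383, 0.0508]
orientation: [-1.398, -2.813, -0.0]
contact_force: [-0.3, -0.1, 4.1]
grip_width: 0.0002
```

```bash
python3 - <<'E'
from h import *
a=imaging.grab_frame('scene'); a=cv2.resize(a[185:255,260:330],None,fx=8,fy=8,interpolation=cv2.INTER_CUBIC)
cv2.imwrite('pics/s13.png',a)
b=cv2.imread('pics/s12.png')
f=lambda a:np.clip((a.astype(float)[280:520,110:400]-15)*4,0,255).astype(np.uint8)
cv2.imwrite('pics/cmp3.png',cv2.resize(np.hstack([f(b),f(a)]),None,fx=1.3,fy=1.3))
print(r.get_obs()['contact_force'])
E
```

```text
[-0.81494697 -1.15889101  5.65312425]
```

View pics/cmp3.png

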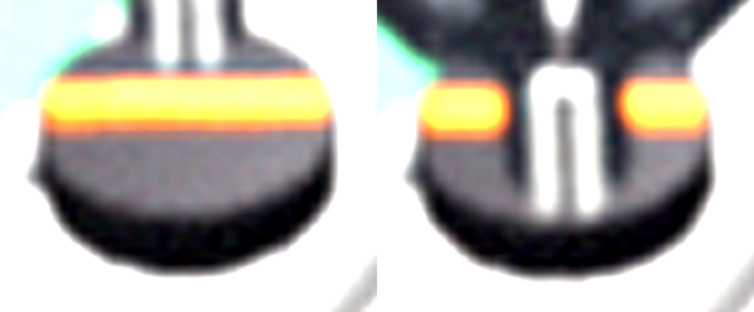

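jog_arm(rows=[{"xyz":[0,0,-1],"delta_rot":[0,0,0],"fingers":1},{"xyz":[0,0,-4],"delta_rot":[0,0,0],"fingers":1},{"xyz":[0,0,-8],"delta_rot":[0,0,0],"fingers":1},{"xyz":[0,0,-12],"delta_rot":[0,0,0],"fingers":1},{"xyz":[0,0,-15],"delta_rot":[0,0,0],"fingers":1}])

```text
clock: 20.53
tcp_pos: [0.484, -0.0377, 0.2041]
orientation: [1.397, 2.813, 0.003]
contact_force: [-0.1, -0.2, 0.2]
grip_width: 0.0002
```

No tilt this time, just an even sink at about 3 N/mm. I'll do a final check of the whole scene before handing in.

jog_arm(rows=[{"xyz":[0,0,0],"delta_rot":[0,0,0],"fingers":1},{"xyz":[0,0,0],"delta_rot":[0,0,0],"fingers":1},{"xyz":[0,0,0],"delta_rot":[0,0,0],"fingers":1},{"xyz":[0,0,0],"delta_rot":[0,0,0],"fingers":1},{"xyz":[0,0,0],"delta_rot":[0,0,0],"fingers":1}])

```text
clock: 20.95
tcp_pos: [0.4828, -0.0377, 0.2026]
orientation: [-1.396, -2.812, -0.001]
contact_force: [-0.2, 0.5, 0.1]
grip_width: -0.0002
```

```bash
python3 - <<'E'
from h import *
cv2.imwrite('pics/s14.png',imaging.grab_frame('scene'))
o=r.get_obs(); print(o['clock'],o['tcp_pos'],o['contact_force'],abs(o['qvel']).max())
E
```

```text
21.0 [ 0.48302615 -0.03764063  0.20274246] [ 0.32230067 -0.43267743  0.68389231] 0.007865923310155527
```

View pics/s14.png

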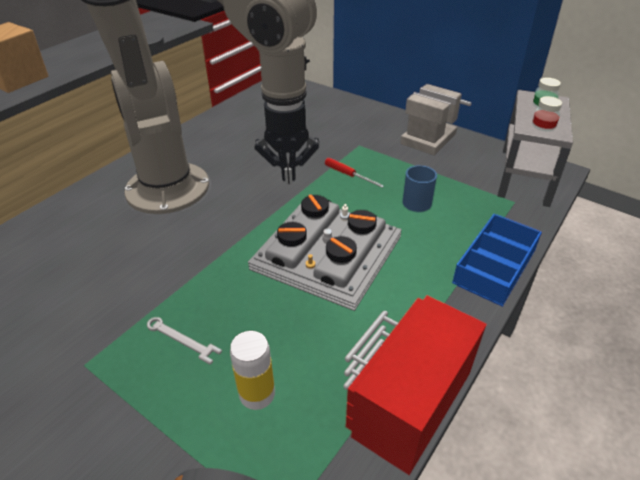

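The scene picture shows the gripper well clear above the casting, near (288,170). The socket, plug, bolt, mug, oil can, wrench and screwdriver are where they started.

```bash
python3 -c "
from bench import r
print(r.hand_in())"
```

```text
the job is handed in; nothing more can be done
None
```

The loose cover is pressed home and no longer rocks, and the job is handed in at about 21 s of the 51 s allowed.

- **Finding it:** The first cover I pressed, at about (0.468, -0.020), was the loose one. With about 2.3 N near its edge it visibly tilted about its rib, roughly 0.09 rad, and it sprang back when released. I never touched the other three covers.
- **Pressing home:** I pressed the middle of its rib down. The cover gave way at about 15 N and stopped hard at 32 N, with the rib about 8.7 mm down.
- **After release:** The cover stayed about 3.4 mm lower than at the start, judged from the picture; home is 3.5 mm.
- **Rock check:** A light press of about 4–5 N on the same edge sank it evenly at about 3 N/mm, with no tilt.
- **End state:** The gripper finished about 11 cm above the covers, touching nothing. The tools and parts look unmoved in the last picture.

**Disagreement:** The shut fingertips sat about 40 mm short of the reported TCP, judging by the pictures and by where contact began. I worked from contact force and the pictures instead of the nominal heights.

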